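# Seat a hard disk in the bench test dock and shut its latch

## Task

Get the salvaged hard disk ready for testing: push it along the bench, the end with the printed label first, in between the aluminium rails of the test dock until it meets the sprung connector block at the back, then push the red-ended latch lever fully shut behind it so that the disk is pressed home. Push only, with the fingertips: do not grip or lift anything, keep the disk flat on the bench, and leave the other things where they lie.

Things in the scene. Friction and masses are not known exactly. Their poses are not given: they have to be found in the camera images.
- disk: 3.5 inch hard disk, grey metal, 102 (x) x 148 (y) x 26 mm, 0.58 kg (may vary a third), lying flat and loose on the bench, already roughly pointing at the dock. Origin: centre of its underside. Its connector end, under the white label on top, goes in first: the -y end; the rear end to push on is the +y end. Bench friction about 0.6. Too wide to grip.
- disk_rear (a point): Middle of the disk's rear (+y) end face, 13 mm above the disk's underside; 74 mm from the disk's origin along its +y. The point has the axes of the disk.
- dock: Test dock fixed to the bench. Origin: on the bench, centre of mouth; x points inward, y to the latch side. Rails 105 mm apart, 22 mm high, along x from x=37 to 150, flaring to 119 mm at x=13. Grey rear housing (x 150-196, y +-72, 46 mm high) holds a black sprung connector block, face at x=140, which yields 8 mm at 2 to 4.4 N. Seated disk: rear end at x=0, centre y=0; 1.5 mm play to the housing.
- latch (a joint): Latch lever, steel bar 8 mm thick, z 6 to 24 mm, on an upright pin at the left of the mouth; red end. 0 rad = shut, lying across the mouth along dock -y just behind the seated disk; grows as it swings outward away from the dock (clockwise from above); about 1.65 = standing open, pointing out of the mouth (stop at 2.0). Stiff (0.45 N m) and stays where left; shutting it presses the disk home.
- latch_pivot (a point): On the lever's hinge pin axis, 15 mm above the bench; in dock axes at x=-6, y=+72 mm. The lever reaches 110 mm from it; boss radius 9.5 mm. A rubber pad 72 mm from the pin, on the face toward the dock, bears on the middle of the disk's rear end. The point turns with the lever: its -y runs along the bar, its -x is the outer face's normal.
- latch_tab (a point): Middle of the outer face of the lever's red end (30 mm long, 11 mm thick, 21 mm high): the place to push; 95 mm from the pin along the bar and 6 mm outward from the bar's mid-plane, 15 mm above the bench. Outer face: the one away from the dock when shut. A fixed black tray, 90 mm high, stands near it: rim at world x > 0.585, y > -0.03.
- heatsink: Finned aluminium heatsink 58 x 62 x 30 mm, loose, beyond the dock's housing; leave it. Origin: centre of underside.
- small_disk: 2.5 inch disk, 70 x 100 x 10 mm, loose, beyond the dock's housing on the robot's side; leave it. Origin: centre of underside.
- tape_roll: Roll of tan masking tape, 96 mm across, 24 mm high, lying flat, loose, left of the disk; leave it. Origin: centre of underside.
- screwdriver: Long red and black screwdriver lying along y, 210 mm long, 30 mm thick, loose, at the bench's near edge left of the disk; leave it. Origin: centre of underside.

How it is judged:
By the outcome, as a careful person would: the job done as asked, in the order asked, and still so for the second after the job is handed in, with the robot touching nothing.
It also fails if it takes over 64 s, if anything falls off the work surface, if the arm or the gripper's body presses on something with over 40 N, if the wrist force passes 120 N, or if a joint passes its speed limit or range.

## Robot

A 6-joint arm with a two-finger parallel gripper is mounted at the origin on a cart in front of the work surface, level with it; the furniture and walls round the work are solid. World frame = base frame: x ahead of the robot, y to its left, z up, the work surface at z = 0. Lengths are in mm, angles in degrees, forces in N, time in s.
With the tool pointing down it reaches from about 250 to 800 mm from the base axis. Payload 3.9 kg.
Tool frame: the origin (TCP) lies where the fingers leave the gripper's body, on its centre line; the fingertips stand 73 mm ahead of it and the grasp point (between the pads) lies 54 mm ahead of it; z points along the fingers, y is the line along which they close (so a half turn about z gives the same grasp; the last joint's range is limited). The gripper opens to 85 mm and grips with 20 to 120 N. Pads are 22 mm wide; open, the fingers measure 114 mm over their backs; the gripper's body (76 mm by 85 mm) begins 54 mm behind the grasp point. The pads swing forward as they close: fully open they stand 13 mm farther back than shut.
Start: joints at [-76.318, 14.897, -7.913, 67.191, 0, 90], TCP at [124.178, -510.093, 303.904] pointing down, gripper open.
Joint ranges: [-159.42, 159.42], [-47.68, 98.78], [-73.54, 78.23], [-108.79, 121.32], [-90, 84.71], [-180, 180]. Speed limits (degrees/s): [147.25, 147.25, 180, 180, 180, 180].

## Interface

Orientations are given as [roll, pitch, yaw] about the fixed x, y, z axes, in that order (R = Rz(yaw) Ry(pitch) Rx(roll)).
In Python, from workcell import env gives the robot as it stands.
- The arm moves only by the tool apply_moves, never from a script. Its argument "plan" is one flat list of numbers, 7 for each row, row after row: the turn, a rotation vector about the world's x, y, z in units of 6 degrees (1.0 is 6 degrees), then the shift along the world's x, y, z in units of 25 mm (1.0 is 25 mm), then the finger opening in mm, from 0 to 85.4. A call has 1 to 10 rows; each row is the pose to reach, as a shift and turn from the pose commanded when the call began; what a row does not reach only later rows make up. A row lasts 1/8 s, in which the tool goes at most 62.5 mm and 10.7 degrees, less where a joint would pass 70% of its speed; a pose out of reach is approached as far as the arm can. A call with a gripper value outside its range is refused whole. The fingers move at their own pace and stop on an object; "newtons" is the grip in N (left out, the last holds). Time passes only in rows, so rows that repeat a pose let the fingers close. It gives the time, the measured TCP pose, the force, the opening and the grip force at its end, in the units of the state.
- env.observe(): the state, without advancing time (a new reading comes with each control period).
- env.camera(name): name is "side" or "top" or "wrist"; returns (picture, depth): 400x640x3 uint8, red, green, blue; 400x640 float32, mm along the optical axis (not along the pixel's ray), 0 where there is no reading.
- env.camera_info(name): a dict with "fx", "fy", "cx", "cy" (pixels), "T" (4x4, takes a point from camera to world coordinates); the wrist camera has in their place "mount" (4x4, takes a point from camera to tool coordinates, whose origin is the TCP and whose axes are the flange's). Camera axes: x right, y up, looking along -z (the intrinsics and any distortion apply to the point x, -y, -z); pixel columns grow to the right and rows downward; lengths in mm; the calibration is good to about 2 mm. A picture is of the moment at which its call begins: read the wrist's pose just before it. camera_info takes no time and is no camera call.
- env.job_done(): hands the job in; it is judged then, once.
The state is a dict: "time": time; "joints": joint angles; "qd": joint speeds; "tau": joint torques, N m; "ee_pos": TCP position; "tool_rot": TCP orientation; "ft_force": force on the tool from outside, world axes, zero at the start; "wrist_torque": the same for the moment, N m; "width": finger opening in mm; "grasp_force": force on a finger pad.
Only numpy, scipy, OpenCV 4.12 (cv2) and the standard library are available. Lean on these libraries where they do the work, as an engineer would, in place of code of your own. Each camera call takes 0.05 s, during which the arm holds its last target. There are 200 camera calls.

## Working session

There is one attempt and no reset: what is moved stays moved. The work goes in short steps, Python scripts to look and compute and a tool call to move; the robot and the scene stay as the last step left them, time stands still between calls to the robot, and variables do not carry over. Pictures are saved under pics/ and viewed, at most 10 in all, crops included, and the job is handed in when it is done.

Besides the shell and the picture viewer there is one more tool, called after "Request:" by a JSON object that holds its "api" and its "payload", one argument or row to a line. apply_moves: Moves the arm, as the interface text tells. Its arguments: {"type":"object","properties":{"plan":{"type":"array"},"newtons":{"type":"number"}},"required":["plan"]}

```bash
mkdir -p pics; cat > h.py <<'E'
import numpy as np, cv2
from workcell import env
def pts(name):
    s=env.observe(); im,d=env.camera(name); c=env.camera_info(name)
    v,u=np.mgrid[0:400,0:640]
    X=np.stack([(u-c['cx'])/c['fx']*d,-(v-c['cy'])/c['fy']*d,-d,np.ones_like(d)],-1)
    return im,d,X@c['T'].T
def ray(name,uv,z):
    c=env.camera_info(name);T=c['T'];out=[]
    for u,v in uv:
        r=T[:3,:3]@np.array([(u-c['cx'])/c['fx'],-(v-c['cy'])/c['fy'],-1]);o=T[:3,3]
        out.append((o+r*(z-o[2])/r[2])[:2])
    return np.array(out)
E
python3 - <<'E'
from h import *
print({k:v for k,v in env.camera_info('top').items()})
for n in('top','side'):
    im,d,P=pts(n); cv2.imwrite(f'pics/{n}0.png',im[...,::-1]); np.save(n+'.npy',P); np.save(n+'d.npy',d)
    print(n,d.min(),d.max(),(d==0).mean())
print(env.observe())
E
```

```text
{'fx': 382.98090267924243, 'fy': 382.98090267924243, 'cx': 318.5254665280266, 'cy': 201.90700601032745, 'T': array([[ 1.62045598e-02,  9.97466405e-01, -6.92689186e-02,
         3.77355905e+02],
       [-9.99637553e-01,  1.76514425e-02,  2.03270736e-02,
        -1.49191951e+02],
       [ 2.14982693e-02,  6.89144210e-02,  9.97390910e-01,
         1.11286217e+03],
       [ 0.00000000e+00,  0.00000000e+00,  0.00000000e+00,
         1.00000000e+00]])}
top 0.0 1899.6477 0.00430078125
side 0.0 3747.3916 0.00391015625
{'time': 0.1, 'joints': array([-7.63176907e+01,  1.49322274e+01, -7.97872204e+00,  6.71908081e+01,
       -1.63902203e-03,  8.99999760e+01]), 'qd': array([ 0.05165398, -0.14376394,  0.20274424, -0.0088731 , -0.01373561,
        0.05325405]), 'tau': array([ 8.44505257e-05, -4.06508410e+01,  2.54527760e+01,  1.01047484e-02,
       -3.10123392e-05, -3.70393050e-07]), 'ee_pos': array([ 124.05940719, -509.62586368,  303.14332556]), 'tool_rot': array([-1.79898242e+02,  1.63897676e-03,  1.36823362e+01]), 'ft_force': array([ 0.4197274 ,  0.2091161 , -0.10802816]), 'wrist_torque': array([-0.06398009,  0.00100711,  0.05381791]), 'grasp_force': 0.0, 'width': 85.06600797450449}
```

View pics/top0.png

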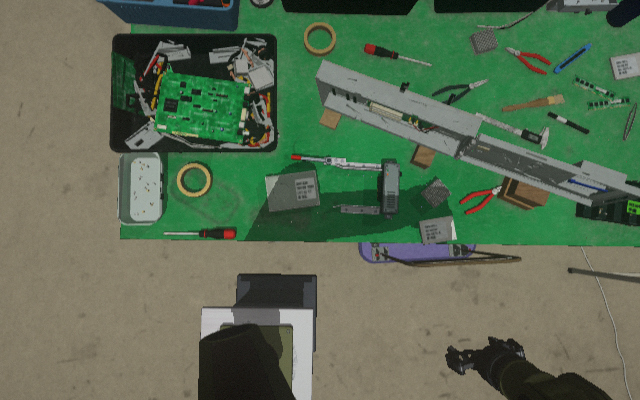

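View pics/side0.png

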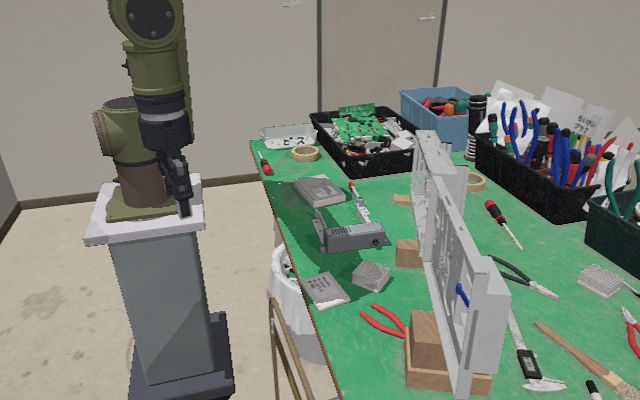

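The top view shows the disk at about (292,190), label to the right. The dock is at (340-400, 160-212), with the lever's red end at (295,157) standing open. Dock x runs roughly along world -y.

```bash
python3 - <<'E'
from h import *
im=cv2.imread('pics/top0.png'); 
c=cv2.resize(im[140:230,250:416],None,fx=4.8,fy=4.8,interpolation=cv2.INTER_CUBIC); cv2.imwrite('pics/crop.png',c)
P=np.load('top.npy');z=P[...,2]
b=z[225:238,270:330]; print('bench',np.median(z[165:175,215:255]),np.median(z[192:200,335:370]))
m=((z>17)&(z<36)).astype(np.uint8); m[:, :255]=0; m[:,330:]=0; m[:165]=0;m[225:]=0
n,l,s,ce=cv2.connectedComponentsWithStats(m)
for i in range(1,n):
    if s[i,4]>300:
        q=P[l==i]; print(s[i],np.median(q[:,2]), cv2.minAreaRect(q[:,:2].astype(np.float32)), np.mean(q[:,:2],0))
        cs,_=cv2.findContours((l==i).astype(np.uint8),0,1); print(cv2.minAreaRect(cs[0]))
hsv=cv2.cvtColor(im,cv2.COLOR_BGR2HSV)
r=((hsv[...,0]<8)|(hsv[...,0]>172))&(hsv[...,1]>140)&(hsv[...,2]>80); r[:150]=0;r[170:]=0;r[:,:285]=0;r[:,310:]=0
v,u=np.nonzero(r); print('red',u.min(),u.max(),v.min(),v.max(),ray('top',[(u.mean(),v.mean())],25))
hm=((z>38)&(z<54)); hm[:150]=0; hm[220:]=0;hm[:,:370]=0;hm[:,410:]=0
q=P[hm][:,:2].astype(np.float32); print('housing',len(q),cv2.minAreaRect(q), np.percentile(q,[2,98],axis=0))
E
```

```text
bench -0.9885517194827571 -0.8963150162113607
[ 265  170   55   41 1795] 25.125506364052853 ((485.8607177734375, -94.93246459960938), (101.58623504638672, 146.70907592773438), 8.865909576416016) [485.22076475 -95.14599549]
((291.9039306640625, 190.1886749267578), (35.32754135131836, 51.3441276550293), 82.303955078125)
red 291 300 155 159 [[ 580.95390621 -103.56858991]]
housing 829 ((496.667236328125, -373.3381652832031), (46.453956604003906, 144.44651794433594), 87.99134063720703) [[ 426.92894897 -395.55391113]
 [ 565.02529785 -350.06143799]]
```

View pics/crop.png

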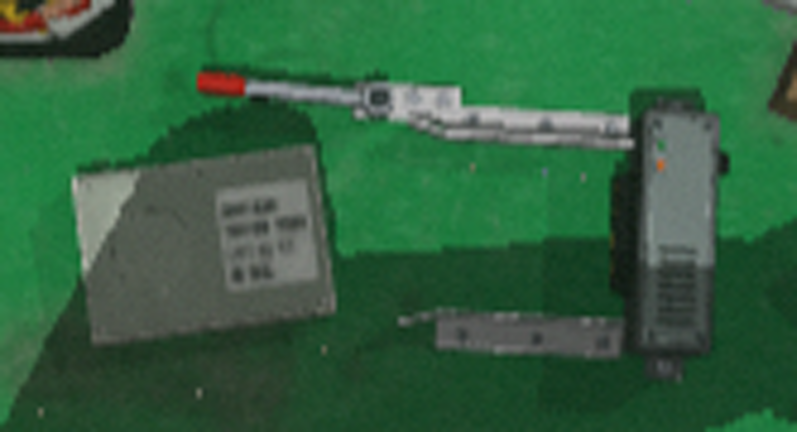

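```bash
python3 - <<'E'
from h import *
P=np.load('top.npy');z=P[...,2]
m=((z>14)&(z<30)); m[:150]=0;m[220:]=0;m[:,:315]=0;m[:,382:]=0
n,l,s,ce=cv2.connectedComponentsWithStats(m.astype(np.uint8))
for i in range(1,n):
    if s[i,4]>30:
        q=P[l==i][:,:2].astype(np.float32); print(s[i],cv2.minAreaRect(q))
        for y in range(-345,-190,15):
            w=q[abs(q[:,1]-y)<7]
            if len(w): print(y,w[:,0].min().round(1),w[:,0].max().round(1),end=' | ')
        print()
print('pivot px ray',ray('top',[(328.75,160.2)],24), 'housing corners', ray('top',[(250+645/4.8,140+107/4.8),(250+718/4.8,140+114/4.8),(250+636/4.8,140+348/4.8),(250+711/4.8,140+353/4.8)],46))
print('rail inner near', ray('top',[(250+440/4.8,140+312/4.8),(250+620/4.8,140+318/4.8)],22),'far',ray('top',[(250+445/4.8,140+136/4.8),(250+630/4.8,140+148/4.8)],22))
print('wrist',{k:v for k,v in env.camera_info('wrist').items()})
E
```

```text
[315 157  17   7  68] ((572.861328125, -182.57028198242188), (17.055889129638672, 46.080780029296875), 4.9938154220581055)
-210 569.5 579.2 | -195 565.5 582.8 | 
[335 164  47   7  68] ((553.4835815429688, -283.250244140625), (133.51531982421875, 8.023634910583496), 84.82998657226562)
-345 549.6 551.6 | -330 550.9 551.3 | -315 550.8 554.2 | -300 551.4 553.9 | -285 552.7 553.7 | -270 552.5 556.3 | -255 553.1 555.4 | -240 553.3 558.0 | -225 557.6 563.2 | 
[315 170   5  35 101] ((496.2090759277344, -166.34315490722656), (98.51405334472656, 11.594399452209473), 0.9498052597045898)

[377 176   5  28 104] ((492.02392578125, -345.21502685546875), (10.637317657470703, 78.50275421142578), 88.71195220947266)
-345 452.7 531.3 | 
[333 204  49   9  68] ((444.7569580078125, -282.3645324707031), (137.56105041503906, 20.489933013916016), 83.75715637207031)
-345 427.1 447.8 | -330 444.0 444.5 | -315 444.0 444.1 | -300 443.8 446.9 | -285 443.9 446.4 | -270 445.7 446.3 | -255 445.6 448.9 | -240 445.8 448.6 | -225 442.2 445.5 | -210 442.1 442.4 | 
pivot px ray [[ 573.62674771 -198.82177352]] housing corners [[ 566.8505062  -355.06512219]
 [ 563.55062871 -398.21392551]
 [ 424.91444536 -350.41103825]
 [ 422.74736986 -394.3303848 ]]
rail inner near [[ 445.42740521 -237.70841763]
 [ 443.72593024 -345.27469717]] far [[ 551.1615186  -239.4373641 ]
 [ 546.07586067 -350.76282869]]
wrist {'fx': 330.414013026731, 'fy': 330.414013026731, 'cx': 321.41505145389925, 'cy': 202.45192402690958, 'mount': array([[ 1.97245159e-04,  9.56864218e-01,  2.90535419e-01,
         7.36120220e+01],
       [ 9.99999547e-01,  8.17750720e-05, -9.48224182e-04,
         4.83953890e-01],
       [-9.31080345e-04,  2.90535474e-01, -9.56863768e-01,
        -6.90503077e+01],
       [ 0.00000000e+00,  0.00000000e+00,  0.00000000e+00,
         1.00000000e+00]])}
```

Request:
{"api": "apply_moves", "payload": {
  "plan": [0,0,-0.05,0.7,1.0,0,85,0,0,-0.1,2.0,2.9,0,85,0,0,-0.3,3.5,5.1,0,85,0,0,-0.4,5.0,7.3,0,85,0,0,-0.5,6.5,9.5,0,85,0,0,-0.6,8.0,11.7,0,85,0,0,-0.7,9.5,13.9,0,85,0,0,-0.8,10.6,15.6,0,85,0,0,-0.8,11.36,16.64,0,85,0,0,-0.8,11.36,16.64,0,85]
}}

```text
time: 1.35
ee_pos: [409.3, -92.1, 303.6]
tool_rot: [-180.0, 0.0, 9.2]
ft_force: [-1.1, -0.6, 0.8]
width: 85.0
grasp_force: 0.0
```

```bash
cat >> h.py <<'E'
from scipy.spatial.transform import Rotation as R
def wpts():
    s=env.observe(); im,d=env.camera('wrist'); c=env.camera_info('wrist')
    A=np.eye(4);A[:3,:3]=R.from_euler('xyz',s['tool_rot'],degrees=True).as_matrix();A[:3,3]=s['ee_pos']
    T=A@c['mount']; v,u=np.mgrid[0:400,0:640]
    X=np.stack([(u-c['cx'])/c['fx']*d,-(v-c['cy'])/c['fy']*d,-d,np.ones_like(d)],-1)
    return im,d,X@T.T,s
E
python3 - <<'E'
from h import *
im,d,P,s=wpts(); print(s['ee_pos'],s['tool_rot'],s['time'],np.abs(s['qd']).max())
cv2.imwrite('pics/w1.png',im[...,::-1]); np.save('w1.npy',P)
z=P[...,2]; x=P[...,0];y=P[...,1]
print('bench',np.median(z[(z<12)&(z>-12)]))
m=(z>20)&(z<32)&(x>400)&(x<562)&(y>-190)&(y<-5)
n,l,st,ce=cv2.connectedComponentsWithStats(m.astype(np.uint8)); i=1+st[1:,4].argmax()
q=P[l==i]; print(st[i],np.median(q[:,2]),cv2.minAreaRect(q[:,:2].astype(np.float32)),q[:,:2].mean(0))
hsv=cv2.cvtColor(im,cv2.COLOR_RGB2HSV)
r=((hsv[...,0]<8)|(hsv[...,0]>172))&(hsv[...,1]>140)&(hsv[...,2]>70)&(x>540)&(y>-150)&(y<-60)
print('red',r.sum(),P[r][:,:3].min(0),P[r].max(0),P[r].mean(0))
E
```

```text
[409.29259306 -92.12158878 303.55481368] [-1.79981059e+02  9.23651697e-03  9.17706514e+00] 1.35 3.603217557530045
bench -1.1082067666135345
[  262    47   149   104 14259] 24.98210354432092 ((485.68072509765625, -94.60572814941406), (100.1835708618164, 146.25039672851562), 9.145500183105469) [487.61808672 -94.28058175]
red 43 [ 576.96991248 -116.72269147   21.96279908] [ 579.93809427 -103.06804487   25.84619435    1.        ] [ 578.10079108 -111.02946734   23.86047338    1.        ]
```

View pics/w1.png

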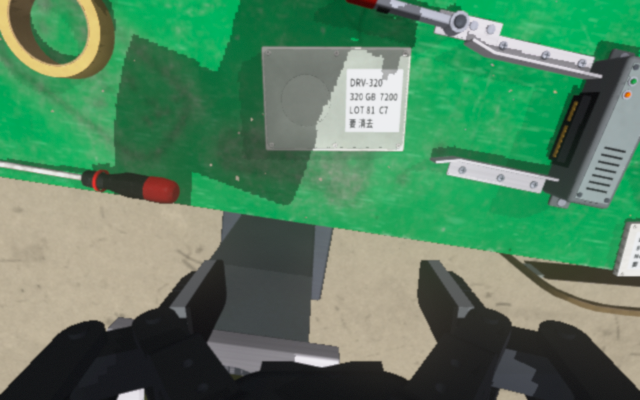

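Wrist view: the disk is at (262-410, 47-150) px with its label toward the dock. Both rails and the connector are visible on the right, and the open fingers are at the bottom.

```bash
python3 - <<'E'
from h import *
P=np.load('w1.npy'); s=env.observe()
x,y,z=P[...,0],P[...,1],P[...,2]
t=(z>200); 
Rm=R.from_euler('xyz',[-179.98,0.01,9.18],degrees=True).as_matrix()
L=(P[...,:3]-np.array([409.29,-92.12,303.55]))@Rm
for a,b in((150,235),(410,500)):
    q=L[240:400,a:b].reshape(-1,3); q=q[(q[:,2]>20)&(q[:,2]<120)]
    k=q[:,2]>q[:,2].max()-8
    print('tip',q[:,2].max(),np.percentile(q[:,2],99.5),q[k].min(0),q[k].max(0))
for lo,hi in((430,462),(540,570)):
    for yy in range(-335,-200,15):
        k=(abs(y-yy)<4)&(z>16)&(z<30)&(x>lo)&(x<hi)
        if k.sum()>3: print(yy,x[k].min().round(1),x[k].max().round(1),end=' | ')
    print()
k=(z>40)&(z<52)&(y<-330)&(y>-420)&(x>400)&(x<590)
print('housing',k.sum(),cv2.minAreaRect(P[k][:,:2].astype(np.float32)))
E
```

```text
tip 61.06699263463776 59.98923037527863 [-11.4361533  -53.83850965  53.07113753] [ 11.57684756 -41.22976922  61.06699263]
tip 61.29727269824111 59.99201990628374 [-11.42735016  42.68015938  53.32603263] [11.08937787 54.90479208 61.2972727 ]
-335 442.2 445.4 | -320 443.1 445.9 | -305 443.4 446.5 | -290 443.9 447.1 | -275 444.6 447.5 | -260 445.4 448.1 | -245 445.7 448.7 | -230 444.6 447.8 | -215 439.9 444.4 | 
-335 550.0 553.0 | -320 550.4 553.8 | -305 551.1 554.4 | -290 551.8 554.9 | -275 552.3 555.5 | -260 552.9 556.3 | -245 553.2 556.5 | -230 556.2 561.2 | -215 560.7 564.5 | 
housing 5784 ((496.2793884277344, -372.7092590332031), (47.298824310302734, 143.82882690429688), 88.13069915771484)
```

Request:
{"api": "apply_moves", "payload": {
  "plan": [0,0,0,0,0,-1.5,85,0,0,0,0,0,-3.5,85,0,0,0,0,0,-5.5,85,0,0,0,0,0,-7.3,85,0,0,0,0,0,-8.6,85,0,0,0,0,0,-9.2,85,0,0,0,0,0,-9.44,85,0,0,0,0.15,0,-9.44,85,0,0,0,0.3,0.02,-9.44,85,0,0,0,0.45,0.05,-9.44,85]
}}

```text
time: 2.65
ee_pos: [420.5, -93.1, 68.7]
tool_rot: [180.0, -0.1, 8.9]
ft_force: [-0.6, -0.4, 0.4]
width: 84.8
grasp_force: 0.0
```

Request:
{"api": "apply_moves", "payload": {
  "plan": [0,0,0,0.12,0.02,0,85,0,0,-0.15,0.2,0.05,0,85,0,0,-0.35,0.3,0.1,0,85,0,0,-0.55,0.4,0.15,0,85,0,0,-0.8,0.5,0.2,0,85,0,0,-1.05,0.6,0.25,0,85,0,0,-1.3,0.7,0.3,0,85,0,0,-1.55,0.82,0.35,0,85,0,0,-1.8,0.95,0.4,0,85,0,0,-1.83,0.98,0.4,0,85]
}}

```text
time: 3.9
ee_pos: [444.3, -82.8, 67.9]
tool_rot: [-180.0, -0.0, -2.1]
ft_force: [-2.9, 0.1, -0.0]
width: 84.9
grasp_force: 1.2
```

```bash
cat >> h.py <<'E'
def diskmeas(cam='top'):
    if cam=='top': im,d,P=pts('top')
    else: im,d,P,_=wpts()
    x,y,z=P[...,0],P[...,1],P[...,2]
    m=(z>21)&(z<30)&(x>420)&(x<566)&(y>-300)&(y<20)
    n,l,st,ce=cv2.connectedComponentsWithStats(m.astype(np.uint8)); i=1+st[1:,4].argmax()
    r=cv2.minAreaRect(P[l==i][:,:2].astype(np.float32))
    (cx,cy),(w,h),a=r
    if w>h: a-=90
    print(cam,st[i],'rect',r); th=(a+45)%90-45
    dx=-(cy+199.8)*.9994-(cx-502.5)*.035; dy=(cx-502.5)*.9994-(cy+199.8)*.035
    print('disk c',cx,cy,'yaw',th,'dock x,y',dx,dy,'rel yaw',th+2.0)
    return im
E
python3 - <<'E'
from h import *
im=diskmeas(); s=env.observe(); print(s['ee_pos'],s['tool_rot'],s['ft_force'])
diskmeas('wrist')
E
```

```text
top [276 165  44  36 547] rect ((506.6568603515625, -108.38526916503906), (123.99873352050781, 96.70514678955078), 88.0085678100586)
disk c 506.6568603515625 -108.38526916503906 yaw -1.9914321899414062 dock x,y -91.50537210876465 0.9548506561279293 rel yaw 0.00856781005859375
[444.25988361 -82.78239166  67.94967178] [-1.79990731e+02 -1.62021651e-02 -2.10887705e+00] [-1.34032961  0.60006417 -2.45342151]
wrist [   124      0    469    268 112157] rect ((502.2226867675781, -96.61517333984375), (142.1203155517578, 90.05435180664062), 87.81038665771484)
disk c 502.2226867675781 -96.61517333984375 yaw -2.1896133422851562 dock x,y -103.1132098010254 -3.8886157775878916 rel yaw -0.18961334228515625
```

Request:
{"api": "apply_moves", "payload": {
  "plan": [0,0,0,-0.6,0,0,85,0,0,0,-1.0,0,0.4,80,0,0,1,-1.0,0,1.5,75,0,0,2.7,-0.9,0.3,2.6,70,0,0,4.4,-0.4,0.8,3,65,0,0,6.1,0.1,1.5,3,60,0,0,7.8,0.7,2.2,3,60,0,0,9.5,1.3,2.9,3,60,0,0,11.2,1.9,3.4,3,60,0,0,12.9,2.6,3.6,3,60]
}}

```text
time: 5.25
ee_pos: [508.8, 7.7, 143.8]
tool_rot: [180.0, -0.0, 75.7]
ft_force: [0.2, -0.3, 0.2]
width: 60.0
grasp_force: 0.0
```

Request:
{"api": "apply_moves", "payload": {
  "plan": [0,0,1.2,0,0.1,0,60,0,0,2.1,0,0.2,0,60,0,0,2.1,0,0.2,0,60,0,0,2.1,0,0.2,0,60]
}}

```text
time: 5.75
ee_pos: [508.7, 12.0, 143.4]
tool_rot: [180.0, 0.0, 87.8]
ft_force: [-0.6, 0.1, 1.3]
width: 59.9
grasp_force: 0.0
```

```bash
python3 - <<'E'
from h import *
im,d,P,s=wpts(); print(s['ee_pos'],s['tool_rot'],s['width'])
cv2.imwrite('pics/w2.png',im[...,::-1])
Rm=R.from_euler('xyz',s['tool_rot'],degrees=True).as_matrix(); L=(P[...,:3]-s['ee_pos'])@Rm
for k in(L[...,1]>15,L[...,1]<-15):
    q=L[k&(L[...,2]>30)&(L[...,2]<80)&(abs(L[...,0])<13)&(abs(L[...,1])<58)]; print('tip',len(q),np.percentile(q[:,2],99.5),q[q[:,2]>55].min(0),q[q[:,2]>55].max(0))
diskmeas('wrist'); diskmeas('top')
E
```

```text
[508.71623668  11.97666277 143.40914875] [1.79959685e+02 4.49128453e-04 8.78145912e+01] 59.88831259987205
tip 2389 67.56874949913008 [-11.9990941   29.41119807  55.05294363] [10.94938033 43.61184787 69.13486177]
tip 2386 67.56312199773687 [-11.88284842 -43.98827698  55.00486132] [ 10.85587196 -29.75412519  68.91076816]
wrist [  251   279   145    93 11244] rect ((506.7768859863281, -60.48161315917969), (72.42996215820312, 99.07196044921875), 88.5547103881836)
disk c 506.7768859863281 -60.48161315917969 yaw -1.4452896118164062 dock x,y -139.38448681823732 -0.6018236846923832 rel yaw 0.5547103881835938
top [ 267  165   53   37 1627] rect ((505.4105224609375, -96.96343994140625), (145.58839416503906, 100.44599914550781), 87.86412048339844)
disk c 505.4105224609375 -96.96343994140625 yaw -2.1358795166015625 dock x,y -102.87672640869141 -0.6905034545898445 rel yaw -0.1358795166015625
```

View pics/w2.png

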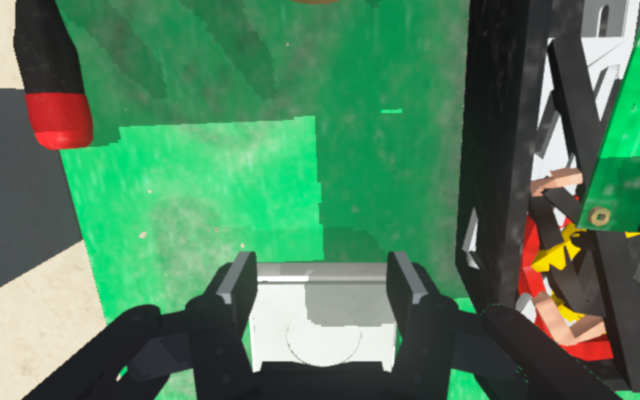

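Request:
{"api": "apply_moves", "payload": {
  "plan": [0,0,0,-0.1,0,-0.8,60,0,0,0,-0.2,0,-1.8,60,0,0,0,-0.2,0,-2.5,60,0,0,0,-0.2,0,-2.68,60,0,0,0,-0.2,-0.3,-2.68,60,0,0,0,-0.2,-0.6,-2.68,60,0,0,0,-0.2,-0.8,-2.68,60,0,0,0,-0.2,-1.0,-2.68,60,0,0,0,-0.2,-1.2,-2.68,60,0,0,0,-0.2,-1.4,-2.68,60]
}}

```text
time: 7.15
ee_pos: [504.4, -22.6, 76.3]
tool_rot: [179.9, -0.1, 87.9]
ft_force: [0.6, 5.4, 3.4]
width: 60.0
grasp_force: 2.2
```

Request:
{"api": "apply_moves", "payload": {
  "plan": [0,0,0,0,-0.15,0,60,0,0,0,-0.01,-0.3,0,60,0,0,0,-0.02,-0.45,0,60,0,0,0,-0.02,-0.6,0,60,0,0,0,-0.03,-0.75,0,60,0,0,0,-0.03,-0.9,0,60,0,0,0,-0.04,-1.05,0,60,0,0,0,-0.04,-1.2,0,60,0,0,0,-0.05,-1.35,0,60,0,0,0,-0.05,-1.5,0,60]
}}

```text
time: 8.4
ee_pos: [502.6, -60.6, 75.9]
tool_rot: [-180.0, 0.0, 87.9]
ft_force: [0.3, 4.7, 3.2]
width: 60.2
grasp_force: 2.2
```

```bash
python3 - <<'E'
from h import *
im=diskmeas('top')
im,d,P=pts('top'); np.save('t3.npy',P)
x,y,z=P[...,0],P[...,1],P[...,2]
for yy in range(-210,-80,12):
    k=(abs(y-yy)<3)&(z>22)&(z<30)&(x>448)&(x<562)
    if k.sum()>3: print(yy,x[k].min().round(1),x[k].max().round(1),end=' | ')
k=(z>21)&(z<30)&(abs(x-490)<35)&(y<-100); print('front y',np.percentile(y[k],1))
E
```

```text
top [ 284  166   53   38 1532] rect ((503.19293212890625, -146.6535186767578), (144.905029296875, 101.0779800415039), 87.77145385742188)
disk c 503.19293212890625 -146.6535186767578 yaw -2.228546142578125 dock x,y -53.13884605895997 -1.1676104766845712 rel yaw -0.228546142578125
-210 456.0 548.5 | -198 455.9 548.1 | -186 455.5 550.8 | -174 452.9 550.7 | -162 455.5 549.8 | -150 455.2 553.1 | -138 454.9 549.4 | -126 457.7 549.8 | -114 454.7 552.2 | -102 459.7 552.0 | -90 457.0 554.8 | front y -1065.5811658983168
```

Request:
{"api": "apply_moves", "payload": {
  "plan": [0,0,0,0,-0.2,0,60,0,0,0,0,-0.4,0,60,0,0,0,0,-0.6,0,60,0,0,0,0,-0.8,0,60,0,0,0,-0.01,-1.0,0,60,0,0,0,-0.02,-1.2,0,60,0,0,0,-0.02,-1.4,0,60,0,0,0,-0.03,-1.6,0,60,0,0,0,-0.04,-1.8,0,60,0,0,0,-0.05,-2.0,0,60]
}}

```text
time: 9.75
ee_pos: [501.3, -110.7, 75.8]
tool_rot: [-180.0, 0.0, 87.9]
ft_force: [-0.1, 3.1, -0.3]
width: 60.2
grasp_force: 1.4
```

```bash
python3 - <<'E'
from h import *
im=diskmeas('top')
E
```

```text
top [ 308  167   46   39 1358] rect ((505.2520751953125, -206.3660888671875), (125.2623062133789, 110.77470397949219), 84.75860595703125)
disk c 505.2520751953125 -206.3660888671875 yaw -5.24139404296875 dock x,y 6.465826582031239 2.9802370605468744 rel yaw -3.24139404296875
```

Request:
{"api": "apply_moves", "payload": {
  "plan": [0,0,0,0,-0.25,0,60,0,0,0,-0.01,-0.5,0,60,0,0,0,-0.02,-0.75,0,60,0,0,0,-0.03,-1.0,0,60,0,0,0,-0.04,-1.25,0,60,0,0,0,-0.05,-1.5,0,60,0,0,0,-0.06,-1.75,0,60,0,0,0,-0.07,-2.0,0,60,0,0,0,-0.08,-2.2,0,60,0,0,0,-0.08,-2.4,0,60]
}}

```text
time: 11.05
ee_pos: [499.3, -170.6, 75.9]
tool_rot: [-180.0, -0.0, 87.9]
ft_force: [0.2, 2.6, -1.4]
width: 60.0
grasp_force: 1.2
```

Request:
{"api": "apply_moves", "payload": {
  "plan": [0,0,0,0,-0.1,0,60,0,0,0,0,-0.2,0,60,0,0,0,0,-0.3,0,60,0,0,0,0,-0.35,0,60,0,0,0,0,-0.4,0,60]
}}

```text
time: 11.68
ee_pos: [499.4, -180.3, 75.9]
tool_rot: [-180.0, -0.0, 87.9]
ft_force: [-0.9, 1.3, -2.1]
width: 59.6
grasp_force: 1.2
```

```bash
python3 - <<'E'
from h import *
im,d,P=pts('top')
c=cv2.resize(im[140:230,270:416],None,fx=5,fy=5,interpolation=cv2.INTER_CUBIC); cv2.imwrite('pics/crop2.png',c[...,::-1])
s=env.observe();print(s['ee_pos'],s['ft_force'])
E
```

```text
[ 499.41479103 -180.50868104   75.88834177] [ 0.17223025  2.07847165 -1.55089   ]
```

View pics/crop2.png

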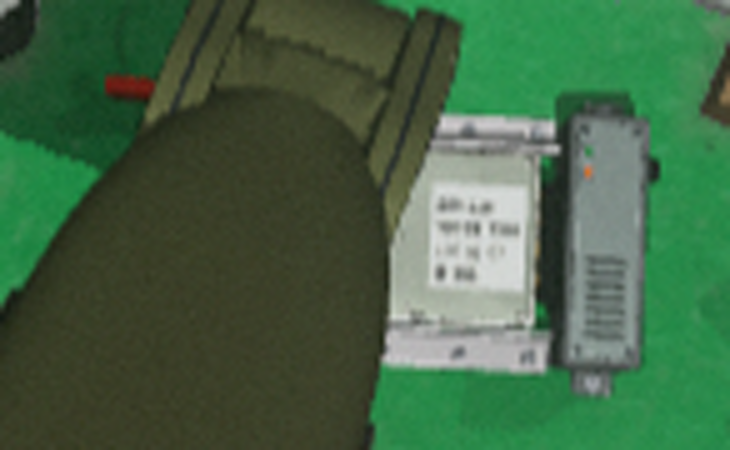

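The disk's front edge (540 px in the crop) has reached the connector block, between both rails. I'll feel for contact with small steps.

Request:
{"api": "apply_moves", "payload": {
  "plan": [0,0,0,0,-0.05,0,60,0,0,0,0,-0.1,0,60,0,0,0,0,-0.1,0,60]
}}

```text
time: 12.1
ee_pos: [499.4, -182.5, 75.9]
tool_rot: [180.0, -0.1, 87.9]
ft_force: [0.1, 3.8, -1.1]
width: 60.0
grasp_force: 2.3
```

Request:
{"api": "apply_moves", "payload": {
  "plan": [0,0,0,0,-0.05,0,60,0,0,0,0,-0.1,0,60,0,0,0,0,-0.1,0,60]
}}

```text
time: 12.48
ee_pos: [499.3, -184.8, 75.9]
tool_rot: [-180.0, -0.1, 87.9]
ft_force: [0.5, 4.6, -1.0]
width: 60.0
grasp_force: 2.6
```

Request:
{"api": "apply_moves", "payload": {
  "plan": [0,0,0,0,-0.04,0,60,0,0,0,0,-0.08,0,60,0,0,0,0,-0.08,0,60,0,0,0,0,0.1,0,60,0,0,0,0,0.6,0,60,0,0,0,0,1.2,0.8,60,0,0,0,0,2,2.4,40,0,0,0,0,3,4,20,0,0,0,0,3.5,5,0,0,0,0,0,3.5,5,0]
}}

```text
time: 13.72
ee_pos: [501.0, -97.2, 203.1]
tool_rot: [179.7, 0.1, 88.0]
ft_force: [0.0, -0.2, 0.2]
width: 0.2
grasp_force: 0.0
```

```bash
python3 - <<'E'
from h import *
im,d,P,s=wpts(); print(s['ee_pos'],s['tool_rot'],s['width'])
cv2.imwrite('pics/w3.png',im[...,::-1]); np.save('w3.npy',P)
im2,d2,Q=pts('top')
x,y,z=Q[...,0],Q[...,1],Q[...,2]
k=(x>590)&(x<760)&(y>-260)&(y<-35)&(z>40)&(z<400); print('obst',k.sum(), Q[k][:,:3].min(0) if k.any() else '',Q[k].max(0) if k.any() else '')
x,y,z=P[...,0],P[...,1],P[...,2]
hsv=cv2.cvtColor(im,cv2.COLOR_RGB2HSV)
r=((hsv[...,0]<8)|(hsv[...,0]>172))&(hsv[...,1]>140)&(hsv[...,2]>60)&(x>540)&(x<600)&(y>-150)&(y<-50)&(z<40)
q=P[r][:,:3]; print('red',len(q),q.min(0),q.max(0)); q=q[q[:,2]>21]; print(len(q),cv2.minAreaRect(q[:,:2].astype(np.float32)) if len(q) else '')
k=(z>21)&(z<30)&(abs(x-500)<40)&(y<-120); print('rear y', np.percentile(y[k],[50,98,99.5]) if k.any() else '')
E
```

```text
[500.9748258  -97.21269002 203.11713093] [1.79700070e+02 9.06619305e-02 8.80052928e+01] 0.2221043494591543
obst 871 [ 691.97204348 -259.98529819   40.32899949] [759.9726476  -42.99913033 211.84201881   1.        ]
red 404 [ 576.32399694 -116.69329886   15.58986791] [587.81195037 -87.85017703  27.28209151]
394 ((582.4459228515625, -102.52809143066406), (28.659042358398438, 9.666553497314453), 83.92894744873047)
rear y [-243.10073461 -226.13468732 -225.41356102]
```

View pics/w3.png

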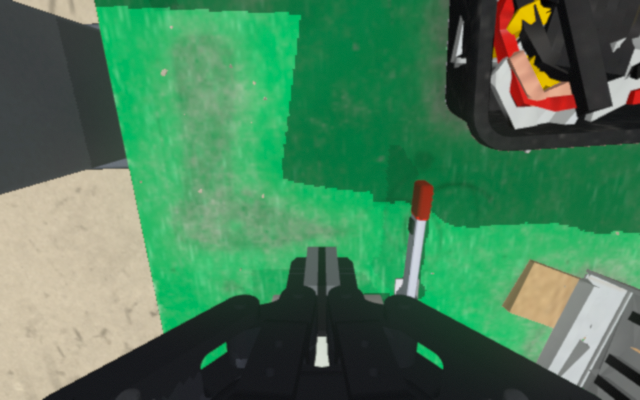

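The wrist view shows the lever's red tab at (422,200) px, with a clear gap to the tray at top right. I'll push with closed fingers and the tool yaw fixed.

```bash
python3 - <<'E'
from h import *
Q=pts('top')[2]; x,y,z=Q[...,0],Q[...,1],Q[...,2]
k=(x>560)&(x<660)&(y>-75)&(y<30)&(z<400); print('tray zmax',z[k].max())
k=(x>600)&(x<680)&(y>-200)&(y<-40)&(z<400); print('near zmax',z[k].max())
cmd=np.array([499.5,-185.3+87.5,76+125])
ax=np.array([-.035,-.9994]);ay=np.array([.9994,-.035]);pv=np.array([502.5,-199.8])-6*ax+72*ay
print('pivot',pv)
for i,a in enumerate(list(np.arange(100,0,-8))+[0,-3]):
    r=np.radians(a); e=-np.sin(r)*ax-np.cos(r)*ay; n=-np.cos(r)*ax+np.sin(r)*ay
    h=11*abs(np.cos(r))+14.3*abs(np.sin(r)); s=90+10*a/100
    p=pv+s*e+(6+h)*n
    print(a,p.round(1),((p-cmd[:2])/25).round(2))
E
```

```text
Traceback (most recent call last):
ValueError: zero-size array to reduction operation maximum which has no identity
```

```bash
python3 - <<'E'
from h import *
Q=np.load('top.npy'); x,y,z=Q[...,0],Q[...,1],Q[...,2]
k=(x>560)&(x<660)&(y>-75)&(y<30)&(z<400); print('tray zmax',z[k].max())
k=(x>600)&(x<680)&(y>-200)&(y<-40)&(z<400); print('near zmax',z[k].max())
cmd=np.array([499.5,-185.3+87.5,76+125])
ax=np.array([-.035,-.9994]);ay=np.array([.9994,-.035]);pv=np.array([502.5,-199.8])-6*ax+72*ay
print('pivot',pv)
for i,a in enumerate(list(np.arange(100,0,-8))+[0,-3]):
    r=np.radians(a); e=-np.sin(r)*ax-np.cos(r)*ay; n=-np.cos(r)*ax+np.sin(r)*ay
    h=11*abs(np.cos(r))+14.3*abs(np.sin(r)); s=90+10*a/100
    p=pv+s*e+(6+h)*n
    print(a,p.round(1),((p-cmd[:2])/25).round(2))
E
```

```text
tray zmax 114.70407273372814
near zmax 92.1226725951069
pivot [ 574.6668 -196.3236]
100 [ 617.  -103.1] [ 4.7  -0.21]
92 [602.2 -98.8] [ 4.11 -0.04]
84 [589.1 -96.7] [3.59 0.05]
76 [576.4 -96.2] [3.08 0.07]
68 [563.5 -97.4] [2.56 0.02]
60 [ 550.7 -100.3] [ 2.05 -0.1 ]
52 [ 538.2 -105.2] [ 1.55 -0.29]
44 [ 526.3 -111.8] [ 1.07 -0.56]
36 [ 515.3 -120.3] [ 0.63 -0.9 ]
28 [ 505.5 -130.5] [ 0.24 -1.31]
20 [ 497.3 -142.2] [-0.09 -1.77]
12 [ 491.  -155.1] [-0.34 -2.29]
4 [ 486.6 -169. ] [-0.51 -2.85]
0 [ 485.3 -176.2] [-0.57 -3.14]
-3 [ 484.7 -180.1] [-0.59 -3.29]
```

Request:
{"api": "apply_moves", "payload": {
  "plan": [0,0,0,0.8,-0.1,0,0,0,0,0,2.2,-0.2,0,0,0,0,0,3.7,-0.25,0,0,0,0,0,4.6,-0.25,0,0,0,0,0,4.7,-0.25,-0.8,0,0,0,0,4.7,-0.25,-2.2,0,0,0,0,4.7,-0.25,-3.6,0,0,0,0,4.7,-0.25,-4.4,0,0,0,0,4.7,-0.25,-4.8,0,0,0,0,4.7,-0.25,-4.8,0]
}}

```text
time: 15.12
ee_pos: [616.0, -104.4, 79.5]
tool_rot: [-179.8, -0.0, 87.9]
ft_force: [-0.0, -0.4, 0.6]
width: 0.3
grasp_force: 0.0
```

Request:
{"api": "apply_moves", "payload": {
  "plan": [0,0,0,-0.3,0.1,0,0,0,0,0,-0.59,0.2,0,0,0,0,0,-0.85,0.26,0,0,0,0,0,-1.11,0.3,0,0,0,0,0,-1.37,0.31,0,0,0,0,0,-1.62,0.32,0,0,0,0,0,-1.88,0.3,0,0,0,0,0,-2.14,0.27,0,0,0,0,0,-2.4,0.22,0,0,0,0,0,-2.65,0.15,0,0]
}}

```text
time: 16.38
ee_pos: [553.4, -100.7, 82.5]
tool_rot: [179.6, 0.0, 87.9]
ft_force: [5.6, -0.1, 0.4]
width: 0.3
grasp_force: 2.3
```

Request:
{"api": "apply_moves", "payload": {
  "plan": [0,0,0,-0.25,-0.09,0,0,0,0,0,-0.5,-0.19,0,0,0,0,0,-0.74,-0.32,0,0,0,0,0,-0.98,-0.46,0,0,0,0,0,-1.2,-0.62,0,0,0,0,0,-1.42,-0.8,0,0,0,0,0,-1.62,-1.0,0,0,0,0,0,-1.81,-1.21,0,0,0,0,0,-1.98,-1.44,0,0,0,0,0,-2.14,-1.67,0,0]
}}

```text
time: 17.62
ee_pos: [499.5, -141.5, 82.2]
tool_rot: [179.6, -0.1, 88.0]
ft_force: [5.4, 2.2, 0.6]
width: -0.3
grasp_force: 2.4
```

```bash
python3 - <<'E'
from h import *
im,d,P,s=wpts(); print(s['ee_pos'],s['ft_force'])
cv2.imwrite('pics/w4.png',im[...,::-1])
im,d,P=pts('side'); cv2.imwrite('pics/s4.png',cv2.resize(im[150:280,260:430],None,fx=4.5,fy=4.5)[...,::-1])
E
```

```text
[ 499.50981403 -141.4596721    82.24840488] [5.38199538 2.16151615 0.55749691]
```

View pics/s4.png

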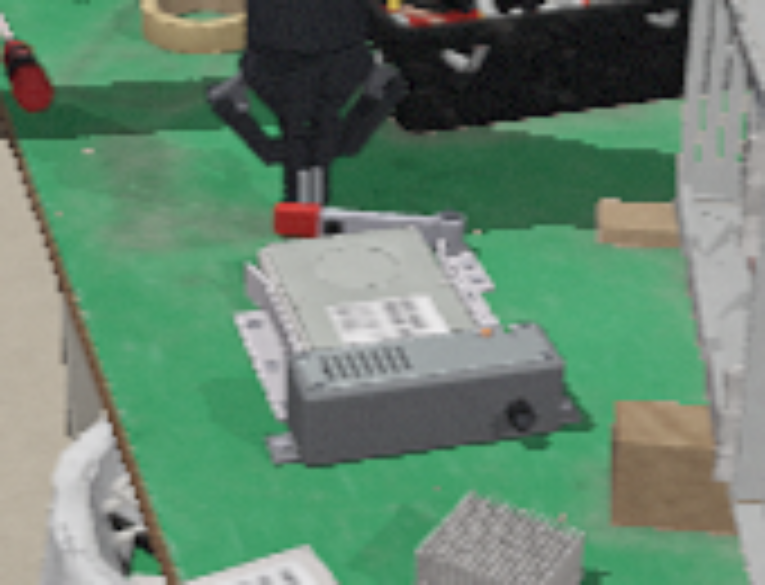

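The side view shows the lever almost shut. The fingertips sit behind its red end (297,220) and the disk lies flat between the rails.

Request:
{"api": "apply_moves", "payload": {
  "plan": [0,0,0,-0.13,-0.26,0,0,0,0,0,-0.25,-0.52,0,0,0,0,0,-0.34,-0.8,0,0,0,0,0,-0.42,-1.08,0,0,0,0,0,-0.45,-1.22,0,0,0,0,0,-0.47,-1.3,0,0,0,0,0,-0.47,-1.3,0,0]
}}

```text
time: 18.6
ee_pos: [486.5, -172.9, 81.5]
tool_rot: [179.8, -0.2, 88.0]
ft_force: [5.5, 6.0, 1.5]
width: -0.1
grasp_force: 2.9
```

Request:
{"api": "apply_moves", "payload": {
  "plan": [0,0,0,0,-0.04,0,0,0,0,0,0,-0.08,0,0,0,0,0,0,-0.12,0,0,0,0,0,0,-0.12,0,0]
}}

```text
time: 19.1
ee_pos: [486.4, -174.7, 81.5]
tool_rot: [179.8, -0.4, 88.0]
ft_force: [5.1, 8.9, 1.6]
width: -0.0
grasp_force: 4.7
```

Request:
{"api": "apply_moves", "payload": {
  "plan": [0,0,0,0,-0.06,0,0,0,0,0,0,-0.12,0,0,0,0,0,0,-0.12,0,0]
}}

```text
time: 19.48
ee_pos: [486.1, -177.2, 81.5]
tool_rot: [179.9, -0.5, 88.0]
ft_force: [5.2, 10.3, 3.4]
width: 0.0
grasp_force: 5.4
```

Request:
{"api": "apply_moves", "payload": {
  "plan": [0,0,0,0,-0.06,0,0,0,0,0,0,-0.12,0,0,0,0,0,0,-0.12,0,0]
}}

```text
time: 19.85
ee_pos: [486.0, -177.9, 81.5]
tool_rot: [179.9, -0.8, 88.1]
ft_force: [5.3, 17.5, 5.6]
width: 0.0
grasp_force: 8.9
```

Request:
{"api": "apply_moves", "payload": {
  "plan": [0,0,0,0,-0.08,0,0,0,0,0,0,-0.16,0,0,0,0,0,0,-0.16,0,0]
}}

```text
time: 20.23
ee_pos: [485.9, -178.7, 81.5]
tool_rot: [179.8, -1.3, 88.2]
ft_force: [6.8, 27.4, 9.2]
width: 0.0
grasp_force: 13.9
```

Request:
{"api": "apply_moves", "payload": {
  "plan": [0,0,0,0,0.2,0,0,0,0,0,0,0.5,0,0,0,0,0,0,1.2,0,0,0,0,0,0,2.2,0.3,0,0,0,0,-0.5,3.2,1.5,0,0,0,0,-1.5,4.2,3.5,0,0,0,0,-3,5.2,5.5,0,0,0,0,-4,5.7,6.5,0,0,0,0,-4,5.7,6.5,0,0,0,0,-4,5.7,6.5,0]
}}

```text
time: 21.48
ee_pos: [385.4, -45.0, 243.0]
tool_rot: [180.0, 0.0, 87.9]
ft_force: [0.7, -0.2, -0.5]
width: 0.1
grasp_force: 0.0
```

```bash
python3 - <<'E'
from h import *
im,d,P=pts('top'); Q=P
x,y,z=Q[...,0],Q[...,1],Q[...,2]
hsv=cv2.cvtColor(im,cv2.COLOR_RGB2HSV)
r=((hsv[...,0]<8)|(hsv[...,0]>172))&(hsv[...,1]>140)&(x>440)&(x<600)&(y>-215)&(y<-50)
q=Q[r][:,:3]; print('red',len(q),q.mean(0),cv2.minAreaRect(q[:,:2].astype(np.float32)))
ax=np.array([-.035,-.9994]);ay=np.array([.9994,-.035]);w=q.mean(0)[:2]-[502.5,-199.8]
dx,dy=w@ax,w@ay; print('tab dock',dx,dy,'angle deg',np.degrees(np.arctan2(-6-dx,72-dy)))
cv2.imwrite('pics/crop5.png',cv2.resize(im[140:230,250:416],None,fx=4.8,fy=4.8,interpolation=cv2.INTER_CUBIC)[...,::-1])
E
```

```text
red 36 [ 478.01993234 -193.77572899   25.55170835] ((477.7641296386719, -193.72573852539062), (25.07569122314453, 8.780091285705566), 0.6851294636726379)
tab dock -5.1638540752773565 -24.67622910450626 angle deg -0.4955348225761255
```

View pics/crop5.png

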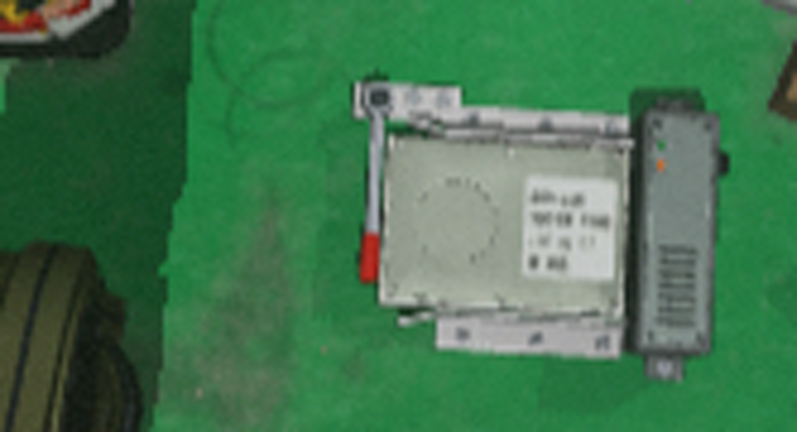

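The lever lies across the mouth at about 0°, with its red end at (370,257) in the crop. The disk is seated between the rails against the connector, and the arm is clear.

```bash
python3 -c "
from workcell import env
print(env.job_done())"
```

```text
the job is handed in; nothing more can be done
None
```

The disk went label end first between the rails to the connector block, the latch measures fully shut (about 0°) behind it, and the job was handed in at about 21.5 s with the arm clear; no verdict was returned.

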